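# Lock the lift handle into the carrier tray and hold the carrier level

### The job

Take the lift handle out of its wooden stand, push it foot first through the slot in the middle of the carrier tray until its flange sits on the socket, and give it about a quarter turn (either way) so that its cross pin locks underneath while the tray stays on the table. Then lift the loaded tray smoothly by the handle alone to about 10 cm above the table and keep it level and still there: the program finishes while the robot is still holding it up. Keep both jars standing in the tray, and leave the torch, the touch-up bottle and the star knob where they are.

Things in the scene. Friction and masses are not known exactly. Their poses are not given: they have to be found in the camera images.
- carrier: Loose grey sheet-metal tray, 84 mm along its x, 218 mm along its y, rim 18 mm tall, 0.3 kg empty; origin: centre of its underside, z up. A square steel socket housing (70 x 70 mm, top 31.5 mm above the underside) stands in its middle, a jar in the bay at either end (which is which varies). Its long y axis points roughly at the robot; it lies on the right half of the table.
- socket (a point): Centre of the slot in the housing's top face, 31.5 mm above the carrier's underside; axes as the carrier's. The slot through the 6 mm top plate runs along x, 52 x 15 mm, widened to 21 x 21 mm at its centre; in the 62 x 62 x 21.5 mm chamber below, the handle's cross pin turns freely either way (no stops).
- handle: Loose lift handle, 134 mm tall, 0.12 kg, at the start upright in the wooden stand. Origin: tip of its foot; z up the post. From the foot up: cone 10 mm long (7 to 14 mm diameter); cross pin along its x, 44 x 8 mm, at 10 to 18 mm; flange, 44 mm diameter, at 25.5 to 31.5 mm; post, 14 mm diameter; flat grip. Half a turn about z looks the same.
- grip (a point): Centre of the handle's flat black grip, 116 mm above its foot; axes as the handle's. The grip is 66 mm along x, 20 mm along y, 36 mm tall: pinch it across y from above.
- stand: Wooden block fixed to the table right of the tray, 74 mm along x, 56 mm along y, 30 mm tall; origin: centre of its underside. A slot along x (52 x 20 mm, 28 mm deep) takes the handle's foot and pin; the flange rests on top, the handle's foot 4.5 mm above the table. Lift the handle straight up 30 mm or more to free it.
- touchup_bottle: Bystander: small upright bottle with a black cap, 26 mm diameter, 74 mm tall, loose, between stand and robot. Origin: centre of its underside.
- star_knob: Bystander: white plastic star knob, 36 mm across, 20 mm tall, loose, close to the tray's left side. Origin: centre of its underside.
- torch: Bystander: dark torch standing upright, 31 mm diameter, 109 mm tall, loose, left of the tray. Origin: centre of its underside. (Also left alone: a solid 14 mm blue air hose of the room hangs upright close by the robot's left side, at x 0.05, y 0.21 m, all heights. Keep the arm at the right of it: do not swing the shoulder to the left or far back.)
- flange (a point): Centre of the flange's underside, 25.5 mm above the handle's foot; axes as the handle's. Home: it meets socket. Enter with handle x along carrier x (either way round; about 3.5 mm clearance on each side). After a quarter turn, handle x along carrier y, the pin is locked under the plate with 1.5 mm play up and down.
- short_jar: Short wide round jar (white, green lid), 64 mm diameter, 56 mm tall, 0.15 kg, loose in a bay of the carrier, its centre about 70 mm from the carrier's. Origin: centre of its underside.
- tall_jar: Taller, narrower round jar (purple), 60 mm diameter, 72 mm tall, 0.13 kg, loose in the carrier's other bay, its centre about 70 mm from the carrier's. Origin: centre of its underside.

How it is judged:
By the outcome, as a careful person would: the job done as asked, in the order asked, and still so for the second after the job is handed in, while the arm keeps its last pose, push and grip.
It also fails if it takes over 45 s, if anything falls off the work surface, if the arm or the gripper's body presses on something with over 40 N, if the wrist force passes 120 N, or if a joint passes its speed limit or range.

### The arm

A 6-joint arm with a two-finger parallel gripper is mounted at the origin on a cart in front of the work surface, level with it; the furniture and walls round the work are solid. World frame = base frame: x ahead of the robot, y to its left, z up, the work surface at z = 0. Lengths are in mm, angles in rad, forces in N, time in s.
With the tool pointing down it reaches from about 300 to 775 mm from the base axis. Payload 14.6 kg.
Tool frame: the origin (TCP) lies on the centre line of the jaws, within the pads' length; the fingertips stand 11 mm ahead of it and the grasp point (between the pads) lies 8 mm behind it; y points along the fingers, z is the direction in which the jaws open and shut, and the axes are right-handed (so a half turn about y gives the same grasp; the last joint's range is limited). The gripper opens to 85 mm and grips with 20 to 120 N. Pads are 22 mm wide; open, the fingers measure 114 mm over their backs; the gripper's body (76 mm by 85 mm) begins 54 mm behind the grasp point. The pads swing forward as they close: fully open they stand 13 mm farther back than shut.
Start: joints at [-1.204, 0.3, 1.521, -0, 1.321, -0.067], TCP at [231.169, -499.049, 242.281] pointing down, gripper open.
Joint ranges: [-3.03, 3.03], [-0.79, 2.21], [0.23, 2.52], [-1.04, 4.18], [0, 3.07], [-2.55, 2.55]. Speed limits (rad/s): [2.22, 2.22, 2.57, 3.14, 3.14, 3.14].

### API

Orientations are given as a unit quaternion [w, x, y, z].
In Python, from station import arm gives the robot as it stands.
- The arm moves only by the tool play_rows, never from a script. Its argument "series" is a list of rows, each an object with "xyz": the shift along the world's x, y, z in mm, a list of three; "angular": the turn, a rotation vector about the world's x, y, z in degrees, a list of three. In form: [{"xyz": [dx, dy, dz], "angular": [rx, ry, rz]}, ...]. A call has 1 to 8 rows; each row is the pose to reach, as a shift and turn from the pose commanded when the call began; what a row does not reach only later rows make up. A row lasts 1/10 s, in which the tool goes at most 50 mm and 8.59 degrees, less where a joint would pass 70% of its speed; a pose out of reach is approached as far as the arm can. A call with a gripper value outside its range is refused whole. "hand" is the gripper's target within -1 to 1 (fully open at 1, half-way at 0, shut at -1), set as the call begins (left out, the last holds). The fingers move at their own pace and stop on an object; "newtons" is the grip in N (left out, the last holds). Time passes only in rows, so rows that repeat a pose let the fingers close. It gives the time, the measured TCP pose, the force and the opening at its end, in the units of the state.
- arm.observe(): the state, without advancing time (a new reading comes with each control period).
- arm.get_image(name): name is "scene" or "top" or "wrist"; returns a dict with "frame" (400x640x3 uint8, blue, green, red), "z_map" (400x640 float32, mm along the optical axis (not along the pixel's ray), 0 where there is no reading), "K" (3x3 intrinsics, pixels), "k1" (the pictures are not rectified: a ray, as slopes to the right and down, at radius r is drawn at 1 + k1 r^2 times it, then the intrinsics apply), "xyz" and "rotation" of the camera in the world. Camera axes: x right, y down, z forward; pixel columns grow to the right and rows downward; lengths in mm; the calibration is good to about 2 mm. A picture is of the moment at which its call begins.
- arm.finish_job(): hands the job in, once; it reports no verdict.
Trained networks look in a picture, given as the dict that the camera call returned (one of the last four; its "shot" number tells which), for a name from the list of things; names that differ only in an ending like _2 or _b are one class to them, and where a whole thing is asked for, a point or a joint stands for the part that bears it (a point fixed in the world has none). Each returns a list of dicts, best first, with "conf" (0 to 1); they miss things now and then, are a little off and sometimes report something else, mostly with a low value. They report only what shows in the picture. A call takes as long as a camera call.
- arm.recognise(query, picture): "xyz" ([x, y, z] in mm, in world coordinates, good to about 4 mm: the middle of the surface that is visible of it).
The state is a dict: "time_s": time; "qpos": joint angles; "qd": joint speeds; "joint_torque": joint torques, N m; "ee_pos": TCP position; "eef_rot": TCP orientation; "force": force on the tool from outside, world axes, zero at the start; "wrist_torque": the same for the moment, N m; "width": finger opening in mm.
Only numpy, scipy, OpenCV 4.12 (cv2) and the standard library are available. Lean on these libraries where they do the work, as an engineer would, in place of code of your own. Each camera call takes 0.05 s, during which the arm holds its last target.

## Working session

There is one attempt and no reset: what is moved stays moved. The work goes in short steps, Python scripts to look and compute and a tool call to move; the robot and the scene stay as the last step left them, time stands still between calls to the robot, and variables do not carry over. Pictures are saved under pics/ and viewed, and the job is handed in when it is done.

Besides the shell and the picture viewer there is one more tool, called after "Request:" as a command line: name --argument value ..., lists and objects as JSON in quotes. play_rows: Moves the arm, as the interface text tells. Its arguments: {"type":"object","properties":{"series":{"type":"array"},"hand":{"type":"number"},"newtons":{"type":"number"}},"required":["series"]}

```bash
ls; mkdir -p pics
python3 - <<'E'
from station import arm
import cv2,numpy as np,pickle
print(arm.observe())
d={}
for n in ["scene","top"]:
    im=arm.get_image(n); d[n]=im
    cv2.imwrite(f"pics/{n}0.png",im["frame"])
    print(n,im["K"].tolist(),im["k1"],im["xyz"],np.array(im["rotation"]).tolist())
    for q in ["carrier","socket","handle","grip","stand","touchup_bottle","star_knob","torch","short_jar","tall_jar","flange"]:
        print(q,[(np.round(r["xyz"],1).tolist(),round(r["conf"],2)) for r in arm.recognise(q,im)[:2]])
pickle.dump(d,open("d0.pkl","wb"))
E
```

```text
pics
{'time_s': 0.0, 'qpos': array([-1.20361301e+00,  3.00486640e-01,  1.52159410e+00,  4.41873688e-06,
        1.32070558e+00, -6.66279425e-02]), 'qd': array([-4.18287942e-04,  6.22785637e-04, -6.80604748e-04,  1.38191638e-04,
       -9.60393091e-05,  1.49280596e-03]), 'joint_torque': array([-1.33220823e-03, -5.43495512e+01, -3.61797488e+01, -4.40741246e-05,
        3.91518610e-03, -8.80846926e-06]), 'ee_pos': array([ 231.08546488, -498.84911987,  241.70727891]), 'eef_rot': array([ 0.15211351, -0.15223688,  0.69095535, -0.69012036]), 'force': array([-0.11830952, -0.05806669, -0.08824291]), 'wrist_torque': array([-0.0659225 ,  0.03375148, -0.06349263]), 'width': 85.43677304391656}
scene [[419.37130472683145, 0.0, 317.95288889735883], [0.0, 419.37130472683145, 200.22134157794366], [0.0, 0.0, 1.0]] -0.007530871475396074 [  72.64530521 -937.40252009  487.77910875] [-0.5098032797498454, 0.8184586271754963, -0.22710916269258016, 0.1365559218026738]
carrier [([487.1, -330.0, 17.1], 0.81), ([435.7, -431.8, 29.2], 0.54)]
socket [([485.0, -329.1, 15.2], 0.96)]
handle [([443.2, -420.8, 79.6], 
[... 555 characters left out ...]
0.0, 1.0]] 0.028426917325931104 [ 354.38902516 -281.14564748  936.0054882 ] [0.04444370393356592, -0.6974734311188262, 0.7134832677373837, -0.04997195936505067]
carrier [([448.8, -413.2, 135.6], 0.69), ([494.6, -308.7, 18.3], 0.63)]
socket [([495.7, -309.2, 13.4], 0.72)]
handle [([446.4, -409.1, 138.2], 0.71)]
grip [([446.2, -409.3, 136.5], 0.93)]
stand [([435.1, -396.6, 29.9], 0.91), ([567.0, -267.6, 12.8], 0.27)]
touchup_bottle [([394.4, -364.8, 48.9], 0.52)]
star_knob [([562.9, -269.8, 13.8], 0.73)]
torch [([524.4, -155.4, 75.4], 0.74), ([447.1, -412.2, 136.8], 0.49)]
short_jar [([552.2, -352.0, 57.5], 0.71)]
tall_jar [([438.6, -271.1, 74.2], 0.64)]
flange [([446.3, -415.7, 135.4], 0.55)]
```

View pics/scene0.png

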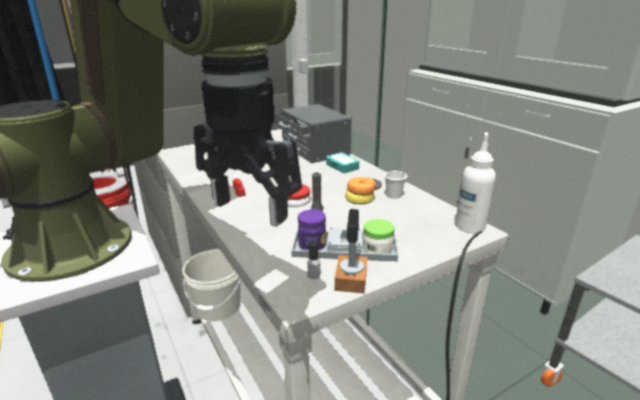

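View pics/top0.png

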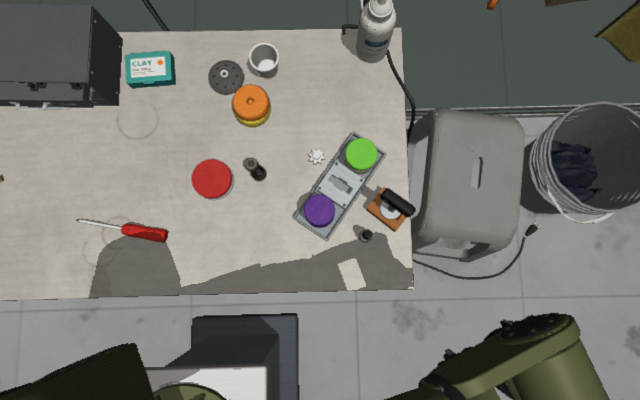

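```bash
cat > h.py <<'E'
import numpy as np,cv2
def cloud(im):
    K=np.array(im["K"]);k1=im["k1"];z=im["z_map"]
    h,w=z.shape
    u,v=np.meshgrid(np.arange(w),np.arange(h))
    p=cv2.undistortPoints(np.stack([u,v],-1).reshape(-1,1,2).astype(np.float64),K,np.array([k1,0,0,0,0.])).reshape(h,w,2)
    P=np.concatenate([p,np.ones((h,w,1))],-1)*z[...,None]
    R=im["rotation"]; R=np.array(R)
    if R.size==4:
        from scipy.spatial.transform import Rotation as Ro
        R=Ro.from_quat([R[1],R[2],R[3],R[0]]).as_matrix()
    return P@R.T+np.array(im["xyz"])
def rect(pts):
    r=cv2.minAreaRect(pts[:,:2].astype(np.float32)); return r
E
python3 - <<'E'
import pickle,numpy as np,cv2
from h import *
d=pickle.load(open("d0.pkl","rb"))
im=d["top"];W=cloud(im);z=im["z_map"]
f=im["frame"]
def sel(x0,x1,y0,y1,z0,z1):
    m=(z>0)&(W[...,0]>x0)&(W[...,0]<x1)&(W[...,1]>y0)&(W[...,1]<y1)&(W[...,2]>z0)&(W[...,2]<z1); return m
print("table z",np.median(W[sel(350,500,-200,0,-30,30)][:,2]))
m=sel(380,500,-470,-340,115,160);p=W[m];print("grip",len(p),np.median(p[:,2]),rect(p),p.mean(0))
m=sel(380,500,-470,-340,24,36);p=W[m];print("stand top",len(p),np.median(p[:,2]),rect(p))
m=sel(380,640,-420,-200,10,24);p=W[m];print("rim",len(p),rect(p))
m=sel(470,520,-350,-270,26,38);p=W[m];print("sock",len(p),np.median(p[:,2]),rect(p),p.mean(0))
for nm,b in dict(short=(500,600,-400,-310,48,66),tall=(390,490,-320,-230,64,85),bottle=(360,410,-390,-340,60,85),torch=(480,560,-200,-110,95,125),knob=(530,600,-300,-240,10,26)).items():
    p=W[sel(*b)];print(nm,len(p),p[:,2].mean() if len(p) else 0,rect(p) if len(p) else 0)
c=cv2.resize(f[120:250,280:425],None,fx=5,fy=4.6,interpolation=cv2.INTER_CUBIC);c=cv2.resize(f[120:250,280:425],None,fx=4.6,fy=4.6,interpolation=cv2.INTER_CUBIC);cv2.imwrite("pics/topcrop.png",c[:598])
s=d["scene"]["frame"][170:300,270:420];cv2.imwrite("pics/scenecrop.png",cv2.resize(s,None,fx=4.6,fy=4.6,interpolation=cv2.INTER_CUBIC))
E
```

```text
table z 0.25675621769426016
grip 472 137.56967178079913 ((450.7104797363281, -412.32421875), (65.7176513671875, 20.684858322143555), 52.532405853271484) [ 449.63530774 -410.99632532  135.93301419]
stand top 566 30.782659098305317 ((446.8826904296875, -392.26531982421875), (115.4180908203125, 94.97542572021484), 6.462630271911621)
rim 841 ((496.77374267578125, -314.13983154296875), (227.03294372558594, 198.77444458007812), 3.035886526107788)
sock 628 31.686500921018478 ((494.9229431152344, -310.6756286621094), (78.4780044555664, 49.806392669677734), 89.89359283447266) [ 495.07707869 -312.00771769   31.72582186]
short 826 60.0175267390232 ((556.562255859375, -356.07647705078125), (61.97527313232422, 62.949546813964844), 26.80223274230957)
tall 768 76.37223736704654 ((446.1501770019531, -272.16473388671875), (57.48111343383789, 57.88153839111328), 43.57455825805664)
bottle 71 72.99685498955775 ((398.1739807128906, -362.1156311035156), (15.935364723205566, 16.47372055053711), 25.34358787536621)
torch 144 106.47914242431268 ((530.670654296875, -148.87081909179688), (22.399494171142578, 22.342201232910156), 50.04857635498047)
knob 169 15.196378570119395 ((558.2361450195312, -275.9595031738281), (53.18120193481445, 30.730810165405273), 51.8825798034668)
```

View pics/topcrop.png

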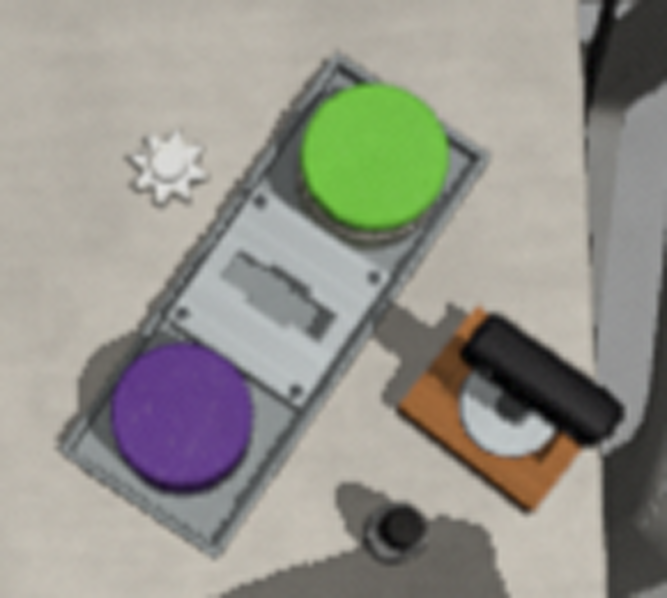

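View pics/scenecrop.png

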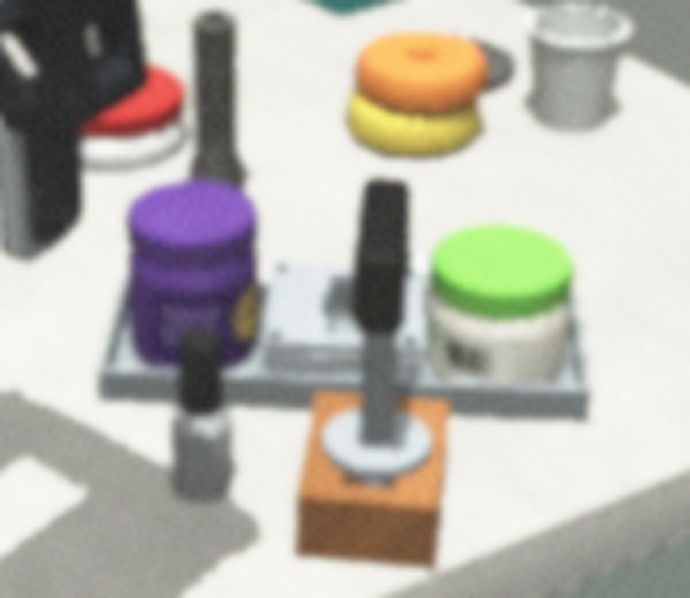

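Run:
```python
import pickle,numpy as np,cv2
from h import *
d=pickle.load(open("d0.pkl","rb"))
im=d["top"];W=cloud(im);z=im["z_map"]
# rim+socket+jars fit: everything inside tray footprint z in 12..80, excluding handle/stand/knob; rotate & print extents
from scipy.optimize import minimize
m=(z>0)&(W[...,2]>12)&(W[...,2]<40)
P=W[m][:,:2]
c0=np.array([501.4,-314.1])
for ang in [-34,-35,-36,-37,-38,-39,-40]:
    a=np.radians(ang);ey=np.array([np.cos(a),np.sin(a)]);ex=np.array([ey[1],-ey[0]])
    q=(P-c0)@np.stack([ex,ey],1)
    k=(abs(q[:,1])<125)&(abs(q[:,0])<60); q=q[k]
    # edges histogram
    hx=np.histogram(q[:,0],bins=np.arange(-60,61,2))[0]; 
    print(ang,hx)
    h=np.histogram(q[:,1],bins=np.arange(-125,126,2))[0];print('   ',h[:12],h[-12:])
```

```text
-34 [ 1  0  0  0  0  0  0  7 31 67 73 43 33 40 40 41 42 34 36 34 33 30 40 30
 35 30 28 30 30 31 31 28 31 33 32 33 36 37 35 36 37 39 45 43 46 43 48 42
 37 65 67 35  7  0  0  0  0  0  0  0]
    [ 0  0  0  0  0  0  0  4 31 39 16  5] [ 6 13 20 19  2  0  0  0  0  0  0  0]
-35 [  1   0   0   0   0   0   0   0  16  77 106  38  19  38  40  42  41  35
  35  32  34  32  34  35  35  29  30  28  30  29  32  30  28  33  31  35
  37  34  40  37  35  42  35  52  49  38  51  32  24  80  97  17   0   0
   0   0   0   0   0   0]
    [ 0  0  0  0  0  0  0  0 37 37 17  3] [ 7  6 26 20  1  0  0  0  0  0  0  0]
-36 [  0   0   0   0   0   0   0   0   4  87 119  27  21  38  37  43  39  36
  37  31  32  34  32  38  31  29  32  30  25  33  29  31  30  31  31  36
  35  35  38  39  37  41  40  48  47  45  46  33  10  96 101  10   0   0
   0   0   0   0   0   0]
    [ 0  0  0  0  0  0  0  0 36 42 13  4] [ 5  6 27 21  0  0  0  0  0  0  0  0]
-37 [ 0  0  0  0  0  0  0  0 23 73 90 47 24 39 40 38 44 34 33 32 34 36 32 34
 31 33 25 34 28 28 30 28 33 32 30 34 39 38 36 40 38 36 43 45 52 48 43 30
 32 76 75 33  1  0  0  0
[... 197 characters left out ...]
1 32 30 36 37 39 38 38 39 39 40 49 49 48 40 43
 45 49 51 45 16  0  0  0  0  0  0  0]
    [ 0  0  0  0  0  0  0  5 32 37 16  5] [ 2 13 22 15  5  0  0  0  0  0  0  0]
-39 [ 0  0  0  0  0  0  7 24 39 41 36 46 54 50 34 46 41 29 34 35 37 30 36 31
 30 35 28 27 31 28 31 28 32 31 33 33 41 36 38 39 41 39 39 48 51 46 50 51
 39 37 36 38 28 10  0  0  0  0  0  0]
    [ 0  0  0  0  0  0  0  7 26 36 21  4] [ 5 15 19 11  8  0  0  0  0  0  0  0]
-40 [ 0  0  0  0  0  5 18 27 32 30 34 36 47 54 50 41 39 35 34 33 31 35 33 32
 34 29 32 26 32 30 29 28 33 30 35 35 39 36 39 40 39 41 42 45 49 49 58 51
 36 29 25 31 28 22  6  0  0  0  0  0]
    [ 0  0  0  0  0  0  0 11 23 32 20  9] [ 9 14 11 15  9  1  0  0  0  0  0  0]
```

Run:
```python
import pickle,numpy as np,cv2
from scipy.spatial.transform import Rotation as Ro
from h import *
q=[0.15211351, -0.15223688,  0.69095535, -0.69012036]
R=Ro.from_quat([q[1],q[2],q[3],q[0]]).as_matrix();print(R.round(3)); z=R[:,2];print("jaw yaw",np.degrees(np.arctan2(z[1],z[0])))
d=pickle.load(open("d0.pkl","rb"))
im=d["top"];W=cloud(im);z=im["z_map"]
# fine rim fit
m=(z>0)&(W[...,2]>12)&(W[...,2]<40);P=W[m][:,:2];c0=np.array([501.4,-314.1])
for ang in [-35.3,-35.5,-35.7,-35.9,-36.1]:
    a=np.radians(ang);ey=np.array([np.cos(a),np.sin(a)]);ex=np.array([ey[1],-ey[0]])
    Q=(P-c0)@np.stack([ex,ey],1)
    k=(abs(Q[:,1])<125)&(abs(Q[:,0])<46);Q=Q[k]
    e=lambda v,lo:np.percentile(v,lo)
    print(ang,[round(float(t),1) for t in (e(Q[:,0],.5),e(Q[:,0],99.5),e(Q[:,1],.5),e(Q[:,1],99.5))])
# grip handle orientation & tilt
m=(z>0)&(W[...,0]>380)&(W[...,0]<500)&(W[...,1]>-470)&(W[...,1]<-340)&(W[...,2]>130)&(W[...,2]<145)
p=W[m];print(len(p),rect(p),p[:,2].mean())
# flange centre
m=(z>0)&(W[...,0]>400)&(W[...,0]<480)&(W[...,1]>-440)&(W[...,1]<-370)&(W[...,2]>33)&(W[...,2]<41)
p=W[m];print("flange",len(p),p[:,2].mean(),cv2.minEnclosingCircle(p[:,:2].astype(np.float32)))
# overlay predicted slot
def proj(X):
    Rm=np.array(im["rotation"])
    if Rm.size==4: Rm=Ro.from_quat([Rm[1],Rm[2],Rm[3],Rm[0]]).as_matrix()
    Rc=Rm.T;t=-Rc@np.array(im["xyz"])
    return cv2.projectPoints(np.array(X,float),cv2.Rodrigues(Rc)[0],t,np.array(im["K"]),np.array([im["k1"],0,0,0,0.]))[0].reshape(-1,2)
a=np.radians(-35.7);ey=np.array([np.cos(a),np.sin(a),0]);ex=np.array([ey[1],-ey[0],0]);C=np.array([*c0,0])
f=cv2.resize(im["frame"][120:250,280:425],None,fx=5.5,fy=5.5,interpolation=cv2.INTER_CUBIC)
def poly(xy,h,col):
    pp=proj([C+ex*x+ey*y+np.array([0,0,h]) for x,y in xy]);pp=((pp-[280,120]+.5)*5.5-.5).astype(int)
    cv2.polylines(f,[pp],True,col,1)
def rc(a,b):return [(-a,-b),(a,-b),(a,b),(-a,b)]
poly(rc(26,7.5),31.5,(0,0,255));poly(rc(10.5,10.5),31.5,(0,255,255));poly(rc(42,109),18,(0,255,0));poly(rc(35,35),31.5,(255,0,0))
cv2.imwrite("pics/ov.png",f[:598])
```

```text
[[-0.907 -0.     0.42 ]
 [-0.42   0.001 -0.907]
 [-0.    -1.    -0.001]]
jaw yaw -65.14450523949154
-35.3 [-42.1, 42.2, -108.3, 108.2]
-35.5 [-41.9, 42.0, -108.3, 108.1]
-35.7 [-41.8, 41.9, -108.3, 108.0]
-35.9 [-41.7, 42.0, -108.3, 108.0]
-36.1 [-41.8, 42.1, -108.3, 108.0]
423 ((450.7065124511719, -412.3266296386719), (65.6726303100586, 20.378305435180664), 52.97643280029297) 137.48974620162178
flange 207 35.993659659576956 ((440.1559753417969, -394.9999694824219), 40.09423828125)
```

View pics/ov.png

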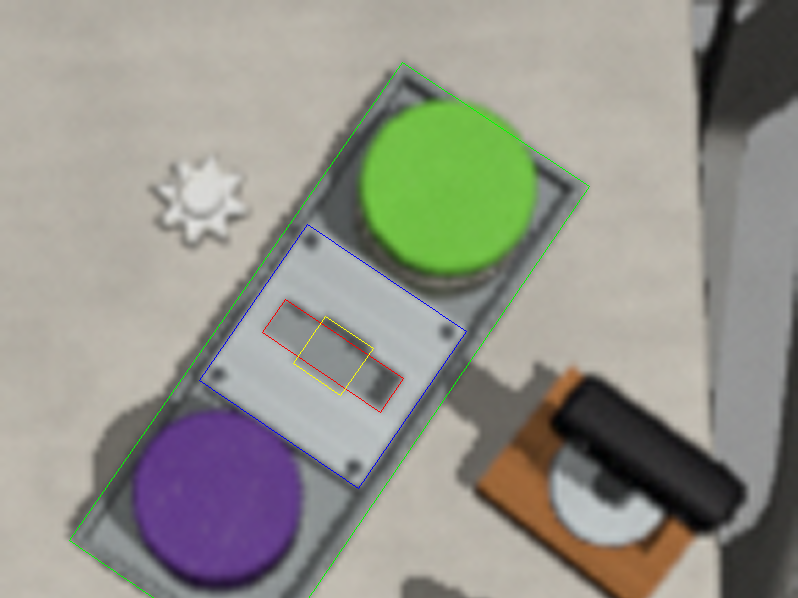

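Request:
play_rows --series '[{"xyz": [12,5,-1],"angular": [0,0,2]},{"xyz": [40,16,-4],"angular": [0,0,5.5]},{"xyz": [80,31,-8],"angular": [0,0,10.5]},{"xyz": [125,49,-12],"angular": [0,0,16]},{"xyz": [165,65,-16],"angular": [0,0,21]},{"xyz": [198,78,-20],"angular": [0,0,25.5]},{"xyz": [215,85,-22],"angular": [0,0,27.5]},{"xyz": [219.5,86.7,-22],"angular": [0,0,28.1]}]' --hand 1 --newtons 80

```text
time_s: 2.0
ee_pos: [452.2, -411.1, 219.7]
eef_rot: [0.316, -0.316, 0.633, -0.632]
force: [-0.2, 0.3, 0.4]
width: 85.2
```

Run:
```python
from station import arm
import cv2,numpy as np,pickle
im=arm.get_image("wrist");cv2.imwrite("pics/w1.png",im["frame"])
o=arm.observe();print(o["time_s"],o["ee_pos"],o["eef_rot"],o["qpos"],o["force"])
pickle.dump(im,open("w1.pkl","wb"))
for n in ["grip","flange","handle"]:
  print(n,[(np.round(r["xyz"],1).tolist(),round(r["conf"],2)) for r in arm.recognise(n,im)[:2]])
from h import *
W=cloud(im);z=im["z_map"]
m=(z>0)&(W[...,0]>390)&(W[...,0]<510)&(W[...,1]>-470)&(W[...,1]<-360)&(W[...,2]>130)&(W[...,2]<145)
p=W[m];print(len(p),rect(p) if len(p) else 0)
```

```text
2.05 [ 451.59305968 -411.6151378   219.98338386] [ 0.31590438 -0.31601301  0.63276798 -0.63241195] [-7.99054827e-01  4.53896302e-01  1.36294196e+00  6.71828419e-06
  1.32528077e+00 -1.54704608e-01] [-0.31098573  1.16392853  0.10308665]
grip [([450.2, -409.4, 134.6], 0.6)]
flange [([454.7, -411.9, 138.2], 0.74), ([507.8, -314.6, 14.7], 0.16)]
handle [([456.7, -408.2, 140.5], 0.6)]
2943 ((452.65716552734375, -412.9161071777344), (64.32675170898438, 19.79961585998535), 52.52294921875)
```

View pics/w1.png

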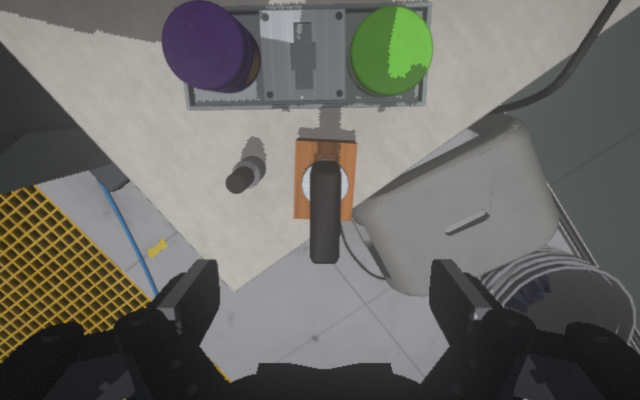

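Request:
play_rows --series '[{"xyz": [0.3,0,-8]},{"xyz": [0.8,0,-25]},{"xyz": [0.8,-0.2,-45]},{"xyz": [0.8,-0.2,-65]},{"xyz": [0.8,-0.2,-84]},{"xyz": [0.8,-0.2,-98]},{"xyz": [0.8,-0.2,-106]},{"xyz": [0.8,-0.2,-108]}]'

```text
invalid input
```

Request:
play_rows --series '[{"xyz": [0,0,0]},{"xyz": [0,0,0]},{"xyz": [0,0,0]},{"xyz": [0,0,0]},{"xyz": [0,0,0]},{"xyz": [0,0,0]},{"xyz": [0,0,0]},{"xyz": [0,0,0]}]' --hand -1 --newtons 80

```text
invalid input
```

Run:
```python
from station import arm
import cv2,numpy as np,pickle
im=arm.get_image("wrist");cv2.imwrite("pics/w2.png",im["frame"])
s=arm.get_image("scene");cv2.imwrite("pics/s2.png",cv2.resize(s["frame"][100:300,200:460],None,fx=3,fy=3))
o=arm.observe();print(o["time_s"],o["ee_pos"],o["eef_rot"],o["qpos"],o["force"],o["wrist_torque"],o["width"])
```

```text
2.3 [ 449.64875718 -413.10462118  220.63463397] [-0.31459023  0.31457648 -0.63314088  0.63340923] [-8.03005474e-01  4.51958146e-01  1.36419283e+00 -9.90390069e-05
  1.32507402e+00 -1.54283593e-01] [ 0.71975861 -0.00846397 -0.09350875] [ 0.02996046 -0.00508655 -0.00473604] 85.39596844495281
```

View pics/s2.png

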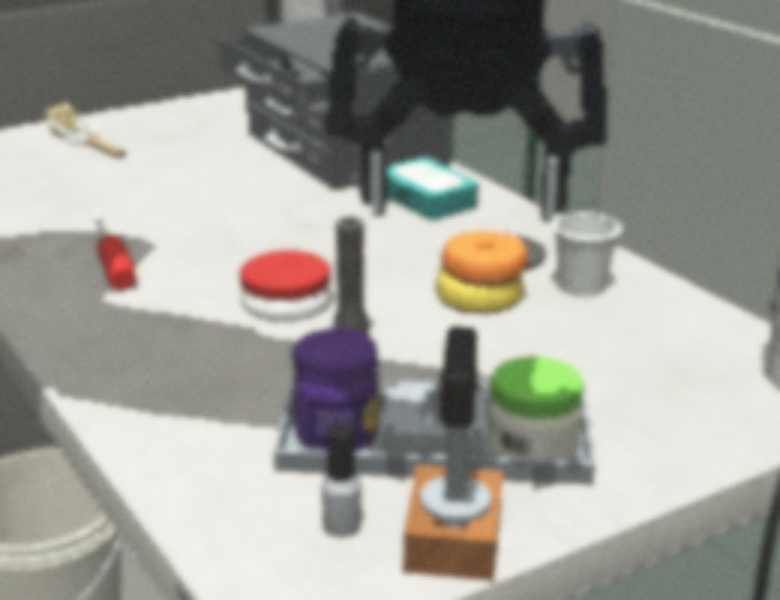

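Request:
play_rows --series '[{"xyz": [0.3,0,-8],"angular": [0,0,0]},{"xyz": [0.8,0,-25],"angular": [0,0,0]},{"xyz": [0.8,-0.2,-45],"angular": [0,0,0]},{"xyz": [0.8,-0.2,-65],"angular": [0,0,0]},{"xyz": [0.8,-0.2,-84],"angular": [0,0,0]},{"xyz": [0.8,-0.2,-98],"angular": [0,0,0]},{"xyz": [0.8,-0.2,-106],"angular": [0,0,0]},{"xyz": [0.8,-0.2,-108],"angular": [0,0,0]}]'

```text
time_s: 3.1
ee_pos: [451.2, -412.5, 111.5]
eef_rot: [0.315, -0.315, 0.633, -0.633]
force: [-0.6, -0.4, -0.6]
width: 85.2
```

Request:
play_rows --series '[{"xyz": [0,0,0],"angular": [0,0,0]},{"xyz": [0,0,0],"angular": [0,0,0]},{"xyz": [0,0,0],"angular": [0,0,0]},{"xyz": [0,0,0],"angular": [0,0,0]},{"xyz": [0,0,0],"angular": [0,0,0]},{"xyz": [0,0,0],"angular": [0,0,0]},{"xyz": [0,0,0],"angular": [0,0,0]},{"xyz": [0,0,0],"angular": [0,0,0]}]' --hand -1 --newtons 80

```text
time_s: 3.9
ee_pos: [451.6, -412.7, 112.8]
eef_rot: [-0.315, 0.315, -0.633, 0.633]
force: [0.1, 0.5, 6.4]
width: 19.0
```

Run:
```python
from station import arm
import cv2,numpy as np,pickle
s=arm.get_image("scene");cv2.imwrite("pics/s3.png",cv2.resize(s["frame"][100:300,200:460],None,fx=3,fy=3))
o=arm.observe();print(o["time_s"],o["ee_pos"],o["eef_rot"],o["qpos"],o["force"],o["wrist_torque"],o["width"])
```

```text
3.95 [ 451.62910769 -412.73178116  112.79489678] [-0.31534678  0.31515209 -0.63265795  0.63322941] [-8.00291609e-01  5.63150605e-01  1.46238751e+00  1.89699891e-05
  1.11520093e+00 -1.53706360e-01] [-0.74161612  0.26544054  5.19149067] [0.1093298  0.11980345 0.00968625] 18.945344248026494
```

View pics/s3.png

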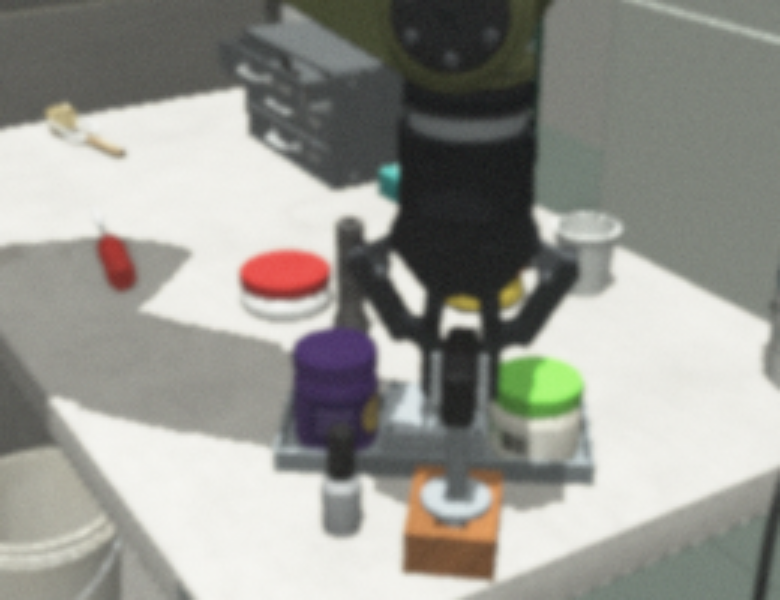

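Request:
play_rows --series '[{"xyz": [0,0,2],"angular": [0,0,0]},{"xyz": [0,0,8],"angular": [0,0,0]},{"xyz": [0,0,17],"angular": [0,0,0]},{"xyz": [0,0,28],"angular": [0,0,0]},{"xyz": [0,0,39],"angular": [0,0,0]},{"xyz": [0,0,48],"angular": [0,0,0]},{"xyz": [0,0,54],"angular": [0,0,0]},{"xyz": [0,0,56],"angular": [0,0,0]}]'

```text
time_s: 4.75
ee_pos: [451.6, -412.7, 169.2]
eef_rot: [-0.315, 0.315, -0.633, 0.633]
force: [0.5, 0.9, -0.8]
width: 18.8
```

Request:
play_rows --series '[{"xyz": [3,6,0],"angular": [0,0,0]},{"xyz": [10,20,0],"angular": [0,0,0.3]},{"xyz": [20,40,0],"angular": [0,0,0.6]},{"xyz": [30,60,0],"angular": [0,0,0.9]},{"xyz": [40,78,0],"angular": [0,0,1.1]},{"xyz": [46,91,0],"angular": [0,0,1.3]},{"xyz": [49,97,0],"angular": [0,0,1.3]},{"xyz": [50,98.4,0],"angular": [0,0,1.3]}]'

```text
time_s: 5.55
ee_pos: [501.7, -313.4, 168.2]
eef_rot: [0.323, -0.323, 0.629, -0.629]
force: [0.4, -0.7, -0.4]
width: 19.2
```

Request:
play_rows --series '[{"xyz": [0,0,0],"angular": [0,0,0]},{"xyz": [0,0,0],"angular": [0,0,0]},{"xyz": [0,0,0],"angular": [0,0,0]},{"xyz": [0,0,0],"angular": [0,0,0]},{"xyz": [0,0,0],"angular": [0,0,0]}]'

```text
time_s: 6.05
ee_pos: [501.3, -314.4, 168.3]
eef_rot: [0.322, -0.322, 0.629, -0.629]
force: [-0.1, 1.1, -0.8]
width: 19.1
```

Run:
```python
from station import arm
import cv2,numpy as np,pickle
s=arm.get_image("scene");cv2.imwrite("pics/s4.png",cv2.resize(s["frame"][170:290,270:430],None,fx=5,fy=5,interpolation=cv2.INTER_CUBIC))
w=arm.get_image("wrist");cv2.imwrite("pics/w4.png",w["frame"])
t=arm.get_image("top");cv2.imwrite("pics/t4.png",cv2.resize(t["frame"][120:250,280:425],None,fx=4.6,fy=4.6))
o=arm.observe();print(o["time_s"],o["ee_pos"],o["eef_rot"],o["qpos"],o["force"],o["wrist_torque"],o["width"])
pickle.dump((s,w,t),open("d4.pkl","wb"))
```

```text
6.2 [ 501.44199416 -314.21486385  168.28660261] [-0.32239473  0.32238399 -0.62933363  0.62934043] [-6.21658173e-01  4.58954243e-01  1.48050192e+00  9.74814268e-06
  1.20212098e+00  2.30673667e-03] [-0.9348282  -0.69030101 -1.8338295 ] [ 0.02049321  0.01819432 -0.02821647] 19.410729637728284
```

View pics/s4.png

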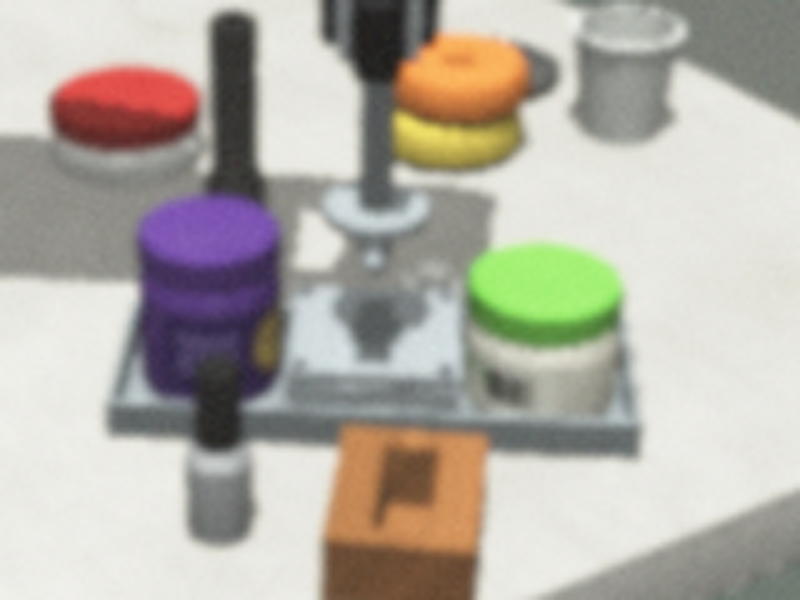

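View pics/w4.png

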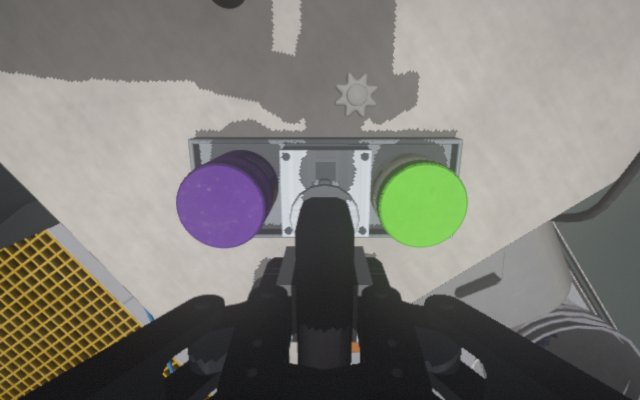

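```bash
cat >> h.py <<'E'
from scipy.spatial.transform import Rotation as Ro
def proj(im,X):
    Rm=np.array(im["rotation"])
    if Rm.size==4: Rm=Ro.from_quat([Rm[1],Rm[2],Rm[3],Rm[0]]).as_matrix()
    Rc=Rm.T;t=-Rc@np.array(im["xyz"])
    return cv2.projectPoints(np.array(X,float),cv2.Rodrigues(Rc)[0],t,np.array(im["K"]),np.array([im["k1"],0,0,0,0.]))[0].reshape(-1,2)
def frame(yaw,c):
    a=np.radians(yaw);return np.array([np.cos(a),np.sin(a),0]),np.array([-np.sin(a),np.cos(a),0]),np.array(c,float)
def over(im,box,s,fn,handle,tray):
    x0,y0,x1,y1=box
    f=cv2.resize(im["frame"][y0:y1,x0:x1],None,fx=s,fy=s,interpolation=cv2.INTER_CUBIC)
    def poly(F,pts,col):
        ex,ey,c=F
        pp=proj(im,[c+ex*x+ey*y+np.array([0,0,h]) for x,y,h in pts])
        cv2.polylines(f,[((pp-[x0,y0]+.5)*s-.5).round().astype(int)],True,col,1)
    rc=lambda a,b,h:[(-a,-b,h),(a,-b,h),(a,b,h),(-a,b,h)]
    ci=lambda r,h:[(r*np.cos(t),r*np.sin(t),h) for t in np.linspace(0,6.28,40)]
    poly(tray,rc(26,7.5,31.5),(0,0,255));poly(tray,rc(42,109,18),(0,255,0));poly(tray,rc(42,109,0),(0,200,0));poly(tray,rc(35,35,31.5),(255,0,0))
    poly(handle,ci(22,25.5),(0,0,255));poly(handle,ci(22,31.5),(255,0,255));poly(handle,rc(22,4,10),(0,255,255));poly(handle,rc(33,10,134),(255,255,0));poly(handle,ci(3.5,0),(0,255,0));poly(handle,[(0,0,0),(0,0,134)],(0,255,255))
    cv2.imwrite(fn,f)
E
python3 - <<'E'
import pickle
from h import *
s,w,t=pickle.load(open("d4.pkl","rb"))
H=frame(54.3,[501.44,-314.2,60.4]);T=frame(54.3,[501.4,-314.1,0])
over(s,(270,170,430,290),5,"pics/os4.png",H,T)
over(w,(160,100,500,300),2.3,"pics/ow4.png",H,T)
over(t,(280,120,425,250),4.6,"pics/ot4.png",H,T)
for n,im in (("w",w),("s",s)):
    W=cloud(im);z=im["z_map"]
    m=(z>0)&(np.hypot(W[...,0]-501.4,W[...,1]+314.1)<26)&(W[...,2]>80)&(W[...,2]<96)
    p=W[m];print(n,len(p),p.mean(0) if len(p) else 0,cv2.minEnclosingCircle(p[:,:2].astype(np.float32)) if len(p) else 0)
E
```

```text
w 1043 [ 508.2117159  -306.10346509   90.39251497] ((502.2178955078125, -315.0056457519531), 21.785030364990234)
s 182 [ 496.12249372 -321.64708826   91.38393771] ((499.8774719238281, -316.7121276855469), 21.77280044555664)
```

View pics/os4.png

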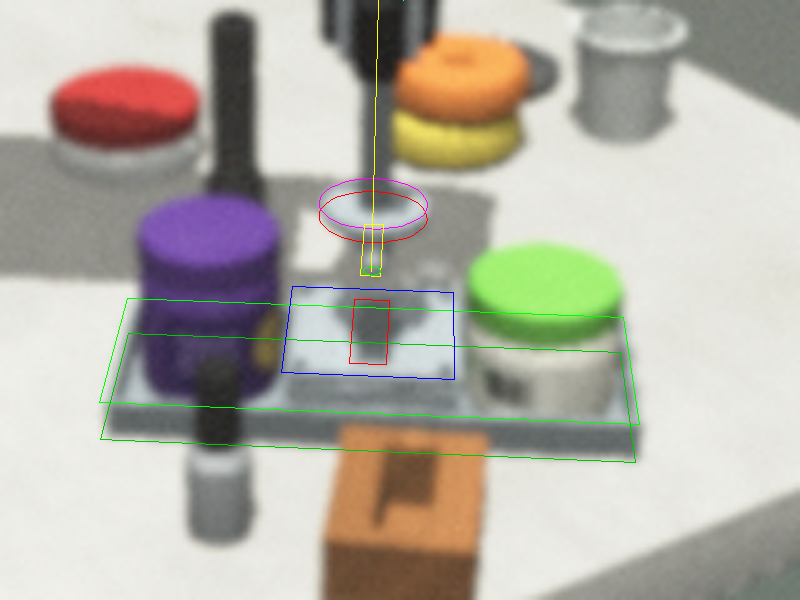

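View pics/ow4.png

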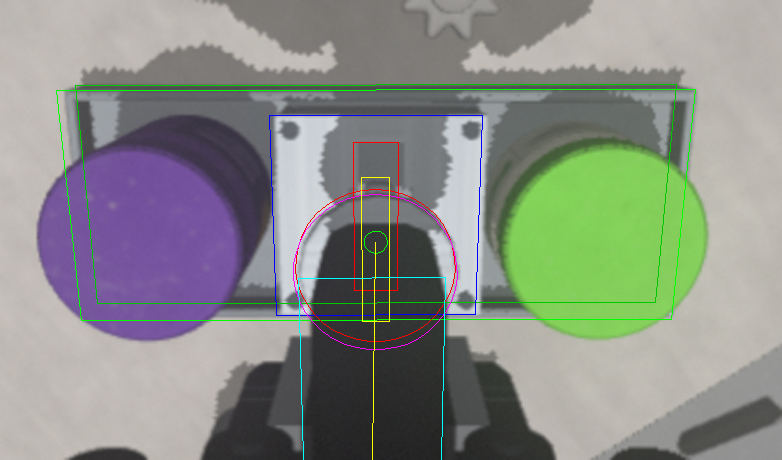

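Request:
play_rows --series '[{"xyz": [0,0,-3],"angular": [0,0,0]},{"xyz": [0,0,-9],"angular": [0,0,0]},{"xyz": [0,0,-15],"angular": [0,0,0]},{"xyz": [0,0,-20],"angular": [0,0,0]},{"xyz": [0,0,-25],"angular": [0,0,0]},{"xyz": [0,0,-30],"angular": [0,0,0]},{"xyz": [0,0,-34],"angular": [0,0,0]},{"xyz": [0,0,-37],"angular": [0,0,0]}]'

```text
time_s: 7.0
ee_pos: [501.4, -314.1, 130.9]
eef_rot: [0.322, -0.322, 0.629, -0.629]
force: [-0.5, -0.8, -0.6]
width: 19.0
```

Request:
play_rows --series '[{"xyz": [0,0,-2],"angular": [0,0,0]},{"xyz": [0,0,-4],"angular": [0,0,0]},{"xyz": [0,0,-6],"angular": [0,0,0]},{"xyz": [0,0,-8],"angular": [0,0,0]}]'

```text
time_s: 7.4
ee_pos: [501.5, -314.2, 123.2]
eef_rot: [-0.322, 0.322, -0.629, 0.629]
force: [0.4, 0.5, -1.7]
width: 19.1
```

Run:
```python
from station import arm
import cv2,numpy as np,pickle
s=arm.get_image("scene")
w=arm.get_image("wrist")
o=arm.observe();print(o["time_s"],o["ee_pos"],o["force"],o["wrist_torque"],o["width"])
from h import *
p=o["ee_pos"]
H=frame(54.3,[p[0],p[1],p[2]-107.9]);T=frame(54.3,[501.4,-314.1,0])
over(s,(270,170,430,290),5,"pics/os5.png",H,T)
over(w,(160,100,500,300),2.3,"pics/ow5.png",H,T)
```

```text
7.5 [ 501.40523402 -314.09821295  123.03392138] [ 0.66100788  0.18481247 -1.38193342] [-0.00792242  0.01726897 -0.01323304] 19.45111663820083
```

View pics/os5.png

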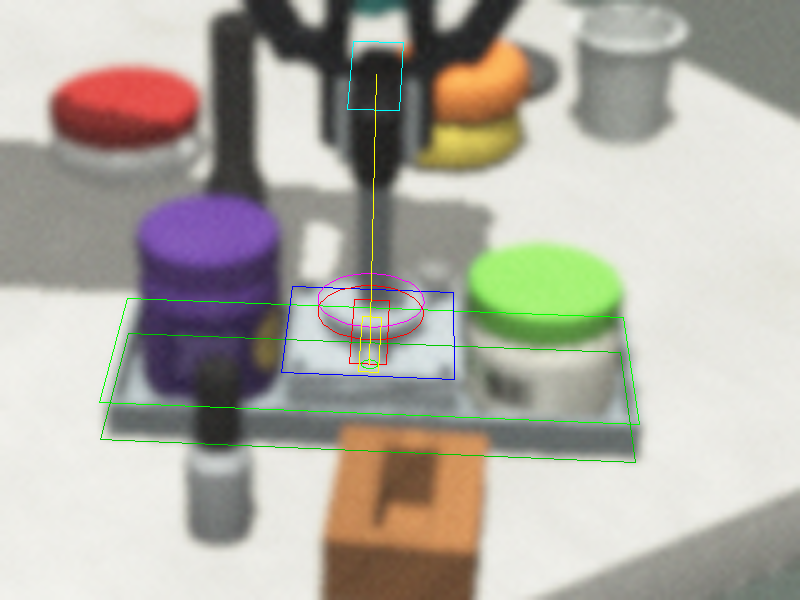

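View pics/ow5.png

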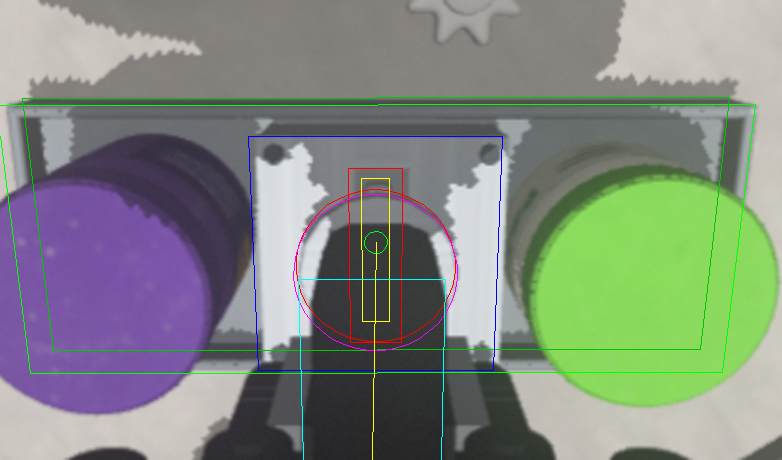

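Request:
play_rows --series '[{"xyz": [0.4,-0.3,-2],"angular": [0,0,0]},{"xyz": [0.7,-0.5,-4.5],"angular": [0,0,0]},{"xyz": [0.7,-0.5,-7],"angular": [0,0,0]},{"xyz": [0.7,-0.5,-8.5],"angular": [0,0,0]},{"xyz": [0.7,-0.5,-9.3],"angular": [0,0,0]},{"xyz": [0.7,-0.5,-9.3],"angular": [0,0,0]}]'

```text
time_s: 8.1
ee_pos: [502.2, -314.7, 114.3]
eef_rot: [-0.322, 0.322, -0.629, 0.629]
force: [-1.7, 1.1, 3.7]
width: 19.0
```

Request:
play_rows --series '[{"xyz": [0,0,-0.4],"angular": [0,0,0]},{"xyz": [0,0,-0.6],"angular": [0,0,0]},{"xyz": [0,0,-0.6],"angular": [0,0,0]}]'

```text
time_s: 8.4
ee_pos: [502.3, -314.7, 114.3]
eef_rot: [-0.323, 0.322, -0.629, 0.63]
force: [-3.7, 2.9, 10.7]
width: 19.1
```

Run:
```python
from station import arm
import cv2,numpy as np,pickle
s=arm.get_image("scene")
w=arm.get_image("wrist")
o=arm.observe();print(o["time_s"],o["ee_pos"],o["force"],o["wrist_torque"],o["width"],o["qpos"])
from h import *
p=o["ee_pos"]
H=frame(54.3,[p[0],p[1],p[2]-107.9]);T=frame(54.3,[501.4,-314.1,0])
over(s,(270,170,430,290),5,"pics/os6.png",H,T)
over(w,(160,100,500,300),2.3,"pics/ow6.png",H,T)
```

```text
8.5 [ 502.26699836 -314.74212025  114.29541894] [-4.02379591  2.10702277  9.28473697] [ 0.5609806   0.80129981 -0.05696683] 19.244879972284878 [-6.21550337e-01  5.23079405e-01  1.52153529e+00 -4.71935244e-05
  1.09630455e+00  2.30879559e-03]
```

View pics/os6.png

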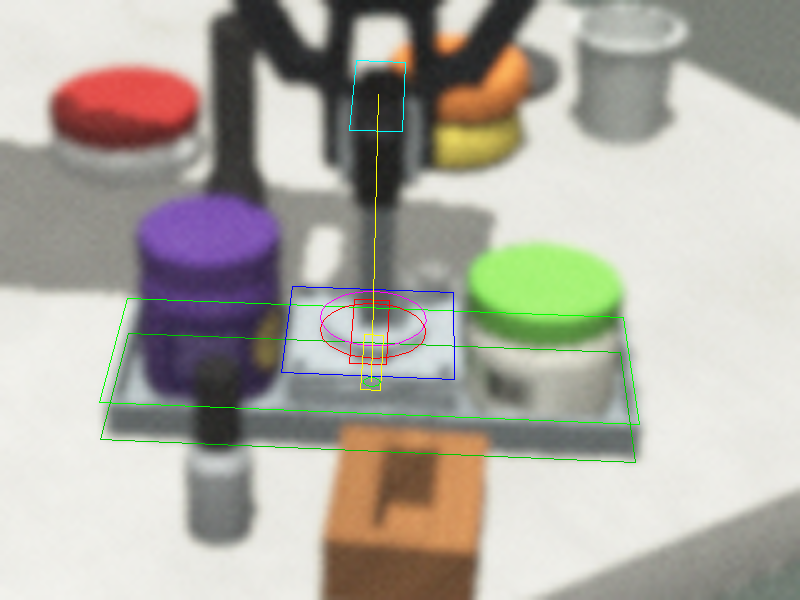

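Request:
play_rows --series '[{"xyz": [0,0,0.9],"angular": [0,0,0]},{"xyz": [0,0,1.1],"angular": [0,0,0]},{"xyz": [0,0,1.1],"angular": [0,0,3]},{"xyz": [0,0,1.1],"angular": [0,0,8]},{"xyz": [0,0,1.1],"angular": [0,0,14]},{"xyz": [0,0,1.1],"angular": [0,0,20]},{"xyz": [0,0,1.1],"angular": [0,0,26]},{"xyz": [0,0,1.1],"angular": [0,0,30]}]'

```text
time_s: 9.3
ee_pos: [502.2, -314.7, 114.3]
eef_rot: [-0.475, 0.475, -0.523, 0.524]
force: [0.3, -0.5, -0.2]
width: 18.9
```

Request:
play_rows --series '[{"xyz": [0,0,0.3],"angular": [0,0,3]},{"xyz": [0,0,0.3],"angular": [0,0,8]},{"xyz": [0,0,0.3],"angular": [0,0,14]},{"xyz": [0,0,0.3],"angular": [0,0,20]},{"xyz": [0,0,0.3],"angular": [0,0,26]},{"xyz": [0,0,0.3],"angular": [0,0,32]},{"xyz": [0,0,0.3],"angular": [0,0,37]},{"xyz": [0,0,0.3],"angular": [0,0,40]}]'

```text
time_s: 10.1
ee_pos: [502.1, -314.6, 114.5]
eef_rot: [0.626, -0.626, 0.33, -0.329]
force: [0.8, -0.5, -1.7]
width: 19.0
```

Request:
play_rows --series '[{"xyz": [0,0,0],"angular": [0,0,3]},{"xyz": [0,0,0],"angular": [0,0,9]},{"xyz": [0,0,0],"angular": [0,0,14]},{"xyz": [0,0,0],"angular": [0,0,18]},{"xyz": [0,0,0],"angular": [0,0,20]},{"xyz": [0,0,0],"angular": [0,0,20]},{"xyz": [0,0,0],"angular": [0,0,20]}]'

```text
time_s: 10.8
ee_pos: [502.1, -314.6, 114.6]
eef_rot: [0.673, -0.673, 0.217, -0.217]
force: [-1.7, -0.3, -0.2]
width: 19.3
```

Run:
```python
from station import arm
import cv2,numpy as np,pickle
s=arm.get_image("scene")
t=arm.get_image("top")
o=arm.observe();print(o["time_s"],o["ee_pos"],o["force"],o["wrist_torque"],o["width"],o["qpos"],o["eef_rot"])
from h import *
p=o["ee_pos"]
H=frame(144.3,[p[0],p[1],p[2]-107.9]);T=frame(54.3,[501.4,-314.1,0])
over(s,(270,170,430,290),5,"pics/os7.png",H,T)
over(t,(280,120,425,250),4.6,"pics/ot7.png",H,T)
```

```text
10.9 [ 502.14193358 -314.64346221  114.67485251] [-0.78581092  0.12569095 -1.15134636] [0.00108596 0.03861128 0.0301779 ] 19.31035148290654 [-6.21552350e-01  5.22662140e-01  1.52118577e+00 -5.96932188e-06
  1.09788488e+00 -1.56756402e+00] [ 0.67289713 -0.67287056  0.21736626 -0.21727073]
```

View pics/os7.png

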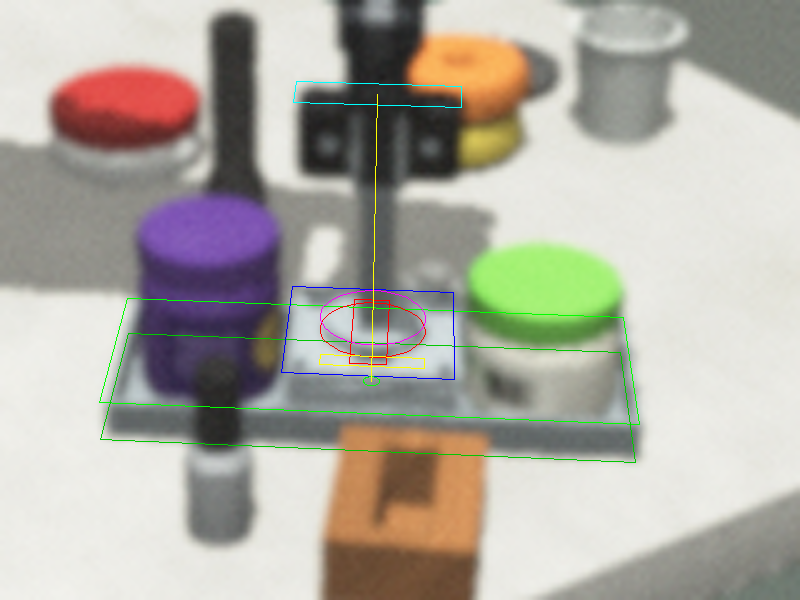

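View pics/ot7.png

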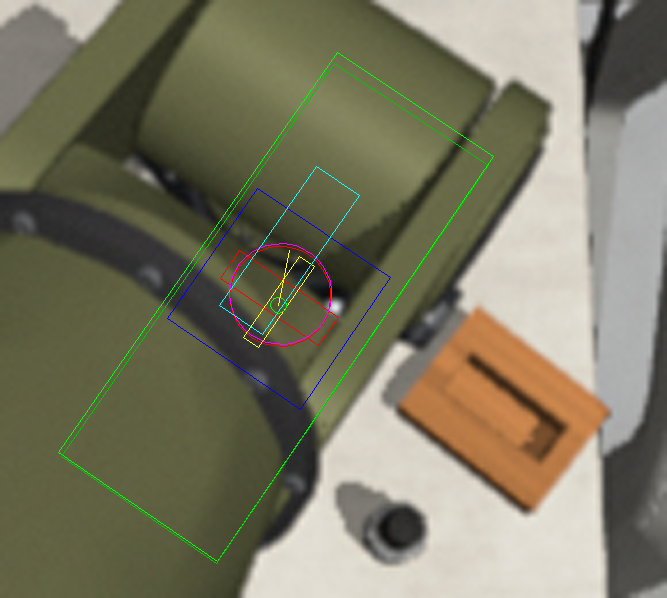

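Request:
play_rows --series '[{"xyz": [0,0,0.3],"angular": [0,0,0]},{"xyz": [0,0,0.6],"angular": [0,0,0]},{"xyz": [0,0,0.9],"angular": [0,0,0]},{"xyz": [0,0,1.3],"angular": [0,0,0]},{"xyz": [0,0,2],"angular": [0,0,0]},{"xyz": [0,0,3],"angular": [0,0,0]},{"xyz": [0,0,4.5],"angular": [0,0,0]},{"xyz": [0,0,6],"angular": [0,0,0]}]' --hand -1 --newtons 110

```text
time_s: 11.7
ee_pos: [502.1, -314.6, 120.7]
eef_rot: [0.673, -0.673, 0.217, -0.217]
force: [-0.2, -0.0, -6.2]
width: 18.8
```

Run:
```python
from station import arm
import cv2
s=arm.get_image("scene");cv2.imwrite("pics/s8.png",cv2.resize(s["frame"][170:290,270:430],None,fx=5,fy=5,interpolation=cv2.INTER_CUBIC))
o=arm.observe();print(o["time_s"],o["ee_pos"],o["force"],o["wrist_torque"],o["width"])
```

```text
11.75 [ 502.21828149 -314.6771841   121.07680323] [ 0.76550155 -0.24914689 -5.89206927] [-0.01796742 -0.08896607  0.0166018 ] 18.83991125350215
```

View pics/s8.png

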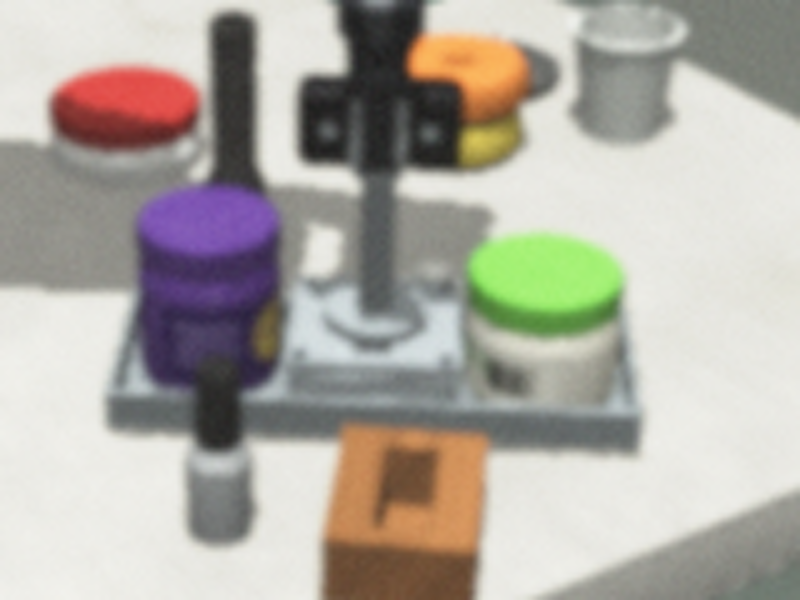

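Request:
play_rows --series '[{"xyz": [0,0,1],"angular": [0,0,0]},{"xyz": [0,0,3],"angular": [0,0,0]},{"xyz": [0,0,6],"angular": [0,0,0]},{"xyz": [0,0,10],"angular": [0,0,0]},{"xyz": [0,0,14.5],"angular": [0,0,0]},{"xyz": [0,0,19.5],"angular": [0,0,0]},{"xyz": [0,0,24.5],"angular": [0,0,0]},{"xyz": [0,0,29.5],"angular": [0,0,0]}]'

```text
time_s: 12.55
ee_pos: [502.2, -314.7, 150.8]
eef_rot: [-0.673, 0.673, -0.217, 0.217]
force: [-0.5, 1.1, -5.4]
width: 18.7
```

Request:
play_rows --series '[{"xyz": [0,0,5],"angular": [0,0,0]},{"xyz": [0,0,10],"angular": [0,0,0]},{"xyz": [0,0,15],"angular": [0,0,0]},{"xyz": [0,0,20],"angular": [0,0,0]},{"xyz": [0,0,25],"angular": [0,0,0]},{"xyz": [0,0,30],"angular": [0,0,0]},{"xyz": [0,0,35],"angular": [0,0,0]},{"xyz": [0,0,40],"angular": [0,0,0]}]'

```text
time_s: 13.35
ee_pos: [502.2, -314.6, 190.7]
eef_rot: [-0.673, 0.673, -0.217, 0.217]
force: [-0.5, -0.0, -6.4]
width: 18.8
```

Request:
play_rows --series '[{"xyz": [0,0,5],"angular": [0,0,0]},{"xyz": [0,0,10],"angular": [0,0,0]},{"xyz": [0,0,14.5],"angular": [0,0,0]},{"xyz": [0,0,18.5],"angular": [0,0,0]},{"xyz": [0,0,21.5],"angular": [0,0,0]},{"xyz": [0,0,23.5],"angular": [0,0,0]},{"xyz": [0,0,25],"angular": [0,0,0]},{"xyz": [0,0,25.5],"angular": [0,0,0]}]'

```text
time_s: 14.15
ee_pos: [502.2, -314.6, 215.8]
eef_rot: [0.673, -0.673, 0.217, -0.217]
force: [0.8, 0.1, -6.1]
width: 19.2
```

Request:
play_rows --series '[{"xyz": [0,0,0],"angular": [0,0,0]},{"xyz": [0,0,0],"angular": [0,0,0]},{"xyz": [0,0,0],"angular": [0,0,0]},{"xyz": [0,0,0],"angular": [0,0,0]},{"xyz": [0,0,0],"angular": [0,0,0]},{"xyz": [0,0,0],"angular": [0,0,0]}]'

```text
time_s: 14.75
ee_pos: [502.2, -314.6, 215.7]
eef_rot: [-0.673, 0.673, -0.217, 0.217]
force: [0.3, -0.0, -5.7]
width: 18.4
```

Run:
```python
from station import arm
import cv2,numpy as np
from h import *
s=arm.get_image("scene");w=arm.get_image("wrist")
cv2.imwrite("pics/s9.png",cv2.resize(s["frame"][110:290,250:450],None,fx=3.3,fy=3.3,interpolation=cv2.INTER_CUBIC))
cv2.imwrite("pics/w9.png",w["frame"])
o=arm.observe();print(o["time_s"],o["ee_pos"],o["force"],o["wrist_torque"],o["width"],abs(o["qd"]).max())
p=o["ee_pos"]
a=np.radians(-35.7);ey=np.array([np.cos(a),np.sin(a)]);ex=np.array([ey[1],-ey[0]])
W=cloud(s);q=(W[...,:2]-p[:2])@np.stack([ex,ey],1)
# socket housing top plane
for nm,im in (("s",s),("w",w)):
    W=cloud(im);z=im["z_map"];q=(W[...,:2]-p[:2])@np.stack([ex,ey],1)
    m=(z>0)&(abs(q[...,0])<34)&(abs(q[...,1])<34)&(np.hypot(q[...,0],q[...,1])>25)&(W[...,2]>122)&(W[...,2]<140)
    A=np.c_[q[m],np.ones(m.sum())]
    if len(A)>20:
        c=np.linalg.lstsq(A,W[m][:,2],rcond=None)[0];print(nm,len(A),"tilt deg",np.degrees(c[:2]),"h",c[2])
    for sgn in (1,-1):
        m=(z>0)&(abs(q[...,0])<25)&(abs(q[...,1]-70*sgn)<25)&(W[...,2]>145)&(W[...,2]<185);
        if m.sum()>20: print(" jar",sgn,m.sum(),np.percentile(W[m][:,2],[50,90]))
```

```text
14.85 [ 502.15013882 -314.66658456  215.75546104] [-0.48828271 -0.12650672 -6.48990589] [-0.02744771 -0.02196096  0.03719208] 18.785912676121367 0.0013919386420073244
s 255 tilt deg [-0.7157334   0.03032425] h 131.71859317648617
 jar 1 270 [160.62995608 161.47387316]
 jar -1 424 [175.81796718 177.07627193]
w 4616 tilt deg [ 0.1424003  -0.16547371] h 130.61667649616692
 jar 1 301 [159.54009537 160.26215362]
 jar -1 11150 [175.4680028  176.33494887]
```

View pics/s9.png

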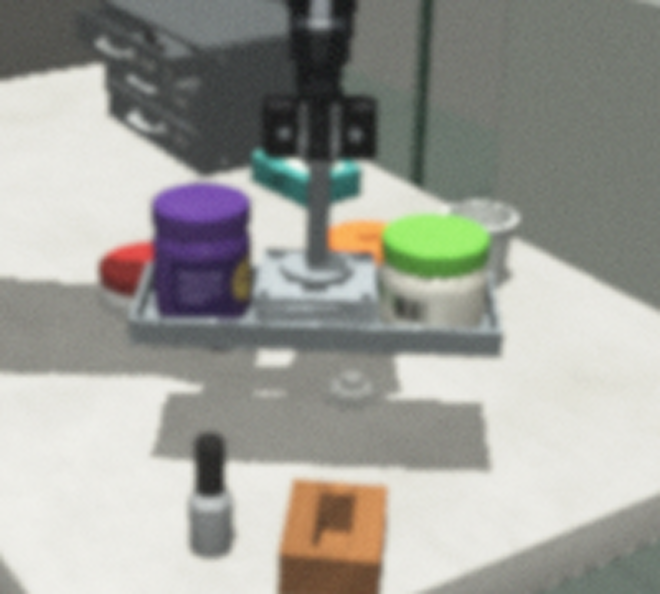

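View pics/w9.png

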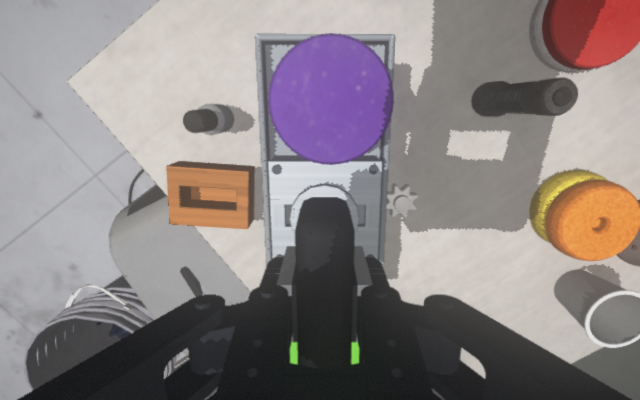

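Level, still, about 100 mm up, both jars standing and the bystanders untouched.

Run:
```python
from station import arm
print(arm.finish_job())
```

```text
the job is handed in; nothing more can be done
None
```

The job is done and handed in. The arm took the handle from its stand and pushed it through the tray's slot until the flange seated, with a contact force of about 10 N. It then turned the handle 90° and lifted the loaded tray smoothly.

- **Height and level:** in the last check, at about 14.9 s, the socket top was at about 131 mm, so the tray's underside is about 99–100 mm above the table. The wrist camera showed under 0.2° of tilt. The scene camera gave 0.7° about one axis, but from few points, so I took it as noise.
- **Stillness and load:** joint speeds were about 0.001 rad/s. The measured load was a steady 6 N or so.
- **Objects:** both jars were standing in the tray. The torch, touch-up bottle and star knob looked unmoved in the pictures.

One mishap along the way: two move calls were refused because I left out a required field. I sent them again before going on, and nothing had moved.

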